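Slide a carbon filter into the fume extractor and latch it

ROBOT

A 7-joint arm with a two-finger parallel gripper is mounted at the origin on the work surface; the furniture and walls round the work are solid. World frame = base frame: x ahead of the robot, y to its left, z up, the work surface at z = 0. Lengths are in m, angles in rad, forces in N, time in s.
With the tool pointing down it reaches from about 0.375 to 0.925 m from the base axis. Payload 3.1 kg.
Tool frame: the origin (TCP) lies midway between the tips of the shut fingers; the grasp point (between the pads) lies 19 mm behind it; z points along the fingers, y is the line along which they close (so a half turn about z gives the same grasp; the last joint's range is limited). The gripper opens to 85 mm and grips with 20 to 120 N. Pads are 22 mm wide; open, the fingers measure 114 mm over their backs; the gripper's body (76 mm by 85 mm) begins 54 mm behind the grasp point. The pads swing forward as they close: fully open they stand 13 mm farther back than shut.
Start: joints at [-1.214, 0.383, 0.044, 1.598, -0.018, 1.161, -0.05], TCP at [0.286, 0.584, 0.231] pointing down, gripper open.
Joint ranges: [-2.61, 2.61], [-0.41, 2.15], [-1.48, 1.57], [0, 2.5], [-1.57, 4.71], [0.05, 1.97], [-2.85, 2.85]. Speed limits (rad/s): [2.79, 2.79, 3.14, 3.14, 3.14, 3.14, 3.14].

INTERFACE

Orientations are given as a rotation vector (axis times angle).
In Python, from station import monitor, cams, workorder gives the robot as it stands.
- The arm moves only by the shell command python3 -m creep 'ROWS'. ROWS is JSON, a list that holds one entry, the list of rows, each a list of 7 numbers: the turn, a rotation vector about the tool's x, y, z in degrees, then the shift along the tool's x, y, z in m, then the opening in per cent of the stroke, from 0 (shut) to 100 (fully open). A call has 1 to 12 rows; each row is the pose to reach, as a shift and turn from the pose commanded when the call began, along the tool's axes at that moment; what a row does not reach only later rows make up. A row lasts 1/12 s, in which the tool goes at most 41.7 mm and 7.16 degrees, less where a joint would pass 70% of its speed; a pose out of reach is approached as far as the arm can. A call with a gripper value outside its range is refused whole. The fingers move at their own pace and stop on an object; the grip force is fixed at half the most. Time passes only in rows, so rows that repeat a pose let the fingers close. It gives the time, the measured TCP pose, the force, the opening and the grip force at its end, in the units of the state.
- monitor.sense(): the state, without advancing time (a new reading comes with each control period).
- cams.get_image(name): name is "scene" or "top" or "wrist"; returns the picture (480x640x3 uint8, red, green, blue); there is no depth.
- cams.camera_info(name): a dict with "mtx" (3x3 intrinsics, pixels), "cam_to_world" (4x4, takes a point from camera to world coordinates). Camera axes: x right, y down, z forward; pixel columns grow to the right and rows downward; lengths in m; the calibration is good to about 2 mm. A picture is of the moment at which its call begins: read the wrist's pose just before it. camera_info takes no time and is no camera call; for the wrist camera it gives the pose at the moment of the call.
- workorder.sign_off(): hands the job in; it is judged then, once.
The state is a dict: "time_s": time; "joints": joint angles; "joint_vel": joint speeds; "joint_efforts": joint torques, N m; "tcp_pos": TCP position; "tcp_rot": TCP orientation; "force": force on the tool from outside, world axes, zero at the start; "wrist_torque": the same for the moment, N m; "gripper_width": finger opening in m; "finger_force": force on a finger pad.
Only numpy, scipy, OpenCV 4.12 (cv2) and the standard library are available. Lean on these libraries where they do the work, as an engineer would, in place of code of your own. Each camera call takes 0.05 s, during which the arm holds its last target. There are 200 camera calls.

TASK

Refit the filter of the soldering fume extractor without gripping or lifting anything: push the heavy, tall filter cassette low down on its foot, so that it slides upright instead of tipping, back between the two guide rails until it is fully home against the rubber seal. Then push the latch arm with the red end round until it is fully shut across the front of the filter's foot, and leave it so. Keep the fingers off the mesh part above the foot, and do not disturb the other things on the bench.

Things in the scene. Friction and masses are not known exactly. Their poses are not given: they have to be found in the camera images.
- filter: Loose carbon filter cassette, about 0.9 kg, 166 mm tall: a grey foot 36 mm high that spans x -65 to +30 mm and y +-75 mm, and on it the black mesh part. Origin: on the underside, below the middle of the mesh part; x points from its front to its back (the way it goes in), y to its left, z up. A push more than about 40 mm above the bench can tip it over forwards.
- filter_mesh: Upper part of the cassette, fixed to the foot (same origin and axes as filter): pale frame with thin black mesh, x -30 to +30 mm, y +-75 mm, 36 to 166 mm high. Fingers keep off it.
- foot_front (a point): Middle of the front face of the filter's foot, 18 mm above the bench (x = -65 mm in filter). The foot is a ledge here, 35 mm deep in front of the mesh part, 36 mm high and 150 mm wide; the two upright corners at its back are rounded (15 mm).
- extractor: Fixed fume extractor: light grey box 196 mm wide, 118 mm deep, 222 mm high, the filter bay in front of it. Origin: on the bench, where the origin of filter lies when the filter is fully home; x points into the bay (a filter that is home has the same axes), y left, z up. The housing's front is at x = +42 mm; two rubber stops end the filter's travel.
- bay_mouth (a point): Middle of the bay's mouth, on the bench, at x = -52 mm of the extractor. Two guide rails 30 mm high with slippery liners stand at y = +-78 mm (inner faces, 3 mm play each side of the filter) from the housing forward to x = -12 mm, and flare out from there to about y = +-98 mm at the mouth, to steer the filter in.
- seal (a joint): Sprung rubber seal frame in the extractor's inlet; travel in m along the extractor's x: 0 = free, 0.006 = pressed in by a filter that stands against the stops. It pushes back with 2.4 N there, less than the filter's friction, so the filter stays where it is left.
- latch (a joint): Latch arm on an upright hinge pin at the right of the bay; angle in rad: 0 = shut against its stop, pointing to the extractor's +y, 3 mm in front of the foot of a filter that is home; 1.57 = pointing out of the bay (extractor's -x); 2.5 = fully open, out to the right. It stays wherever it is left; about 1 N at its end moves it.
- latch_pivot (a point): A point on the latch's hinge axis, fixed to the extractor at x = -73 mm, y = -116 mm, 19 mm above the bench. The hinge boss round it is 20 mm in diameter and 29 mm high. The bar is 10 mm thick, spans 12 to 26 mm above the bench and reaches from the axis to 106 mm.
- latch_end (a point): Middle of the red end post of the latch arm, 104 mm from the hinge axis, 19 mm above the bench; the post is upright, 17 mm in diameter, from 12 to 46 mm above the bench.
- flux_tub: Loose tub with a purple lid, 62 x 65 x 72 mm high, a bystander; origin in the middle of its underside.
- borax_dish: Loose white ceramic dish with a cone, 88 mm across, 60 mm high, a bystander; origin in the middle of its underside.
- pliers_flat: Loose pliers with red handles lying flat, 163 x 56 x 11 mm, a bystander; origin in the middle of the underside.

How it is judged:
By the outcome, as a careful person would: the job done as asked, in the order asked, and still so for the second after the job is handed in, with the robot touching nothing.
It also fails if it takes over 64 s, if anything falls off the work surface, if the arm or the gripper's body presses on something with over 40 N, if the wrist force passes 120 N, or if a joint passes its speed limit or range.

## Working session

There is one attempt and no reset: what is moved stays moved. The work goes in short steps, Python scripts to look and compute and a shell command to move; the robot and the scene stay as the last step left them, time stands still between calls to the robot, and variables do not carry over. Pictures are saved under pics/ and viewed, at most 10 in all, crops included, and the job is handed in when it is done.

```bash
mkdir -p pics; ls
python3 - <<'E'
from station import monitor, cams
import cv2
s=monitor.sense(); print({k:s[k] for k in('time_s','tcp_pos','tcp_rot','gripper_width')})
for n in('top','scene'):
    cv2.imwrite(f'pics/{n}0.png',cams.get_image(n)[:,:,::-1]); i=cams.camera_info(n); print(n,i['mtx'],i['cam_to_world'])
E
```

```text
pics
{'time_s': 0.0, 'tcp_pos': array([0.28510324, 0.58309122, 0.22986621]), 'tcp_rot': array([-0.7079456 , -3.06030655,  0.00407934]), 'gripper_width': 0.0854597811262292}
top [[463.71296084   0.         313.55583598]
 [  0.         463.71296084 242.89467984]
 [  0.           0.           1.        ]] [[-0.02423864 -0.98561578  0.16725435  0.41631084]
 [-0.999702    0.02341171 -0.0069144  -0.07468517]
 [ 0.00289923 -0.16737211 -0.98588953  1.07522455]
 [ 0.          0.          0.          1.        ]]
scene [[566.0700359    0.         316.21051662]
 [  0.         566.0700359  241.58863662]
 [  0.           0.           1.        ]] [[-0.999924   -0.00882761 -0.00860585  0.58054515]
 [ 0.00151522  0.60476405 -0.79640326  0.88873592]
 [ 0.01223485 -0.79635577 -0.60470472  0.78140559]
 [ 0.          0.          0.          1.        ]]
```

View pics/top0.png

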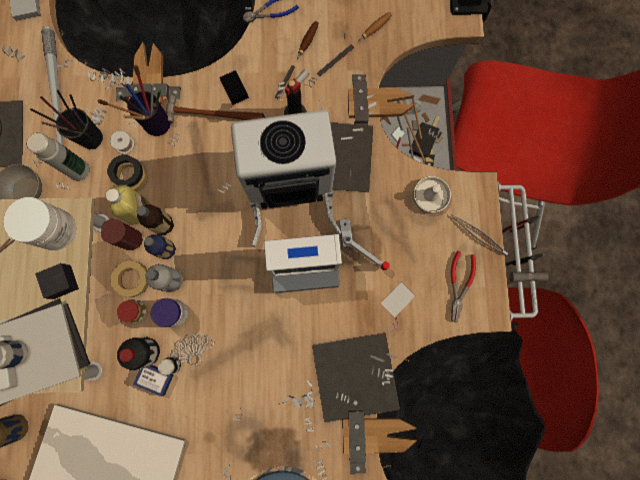

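View pics/scene0.png

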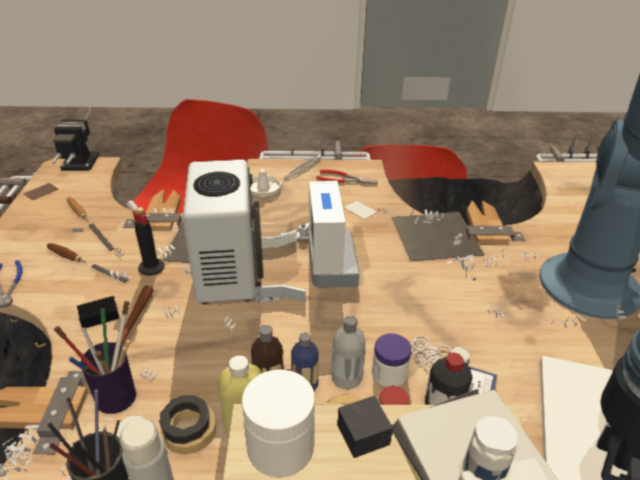

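The top view shows the extractor around (285,150), the filter in front at (302,262), and the latch open with its red end at (386,266). The bystanders are to the right. I'll zoom in next.

Run:
```python
import cv2
t=cv2.imread('pics/top0.png')[180:300,225:405]; t=cv2.resize(t,None,fx=4.4,fy=4.4,interpolation=cv2.INTER_CUBIC); cv2.imwrite('pics/tz.png',t)
```

```text
(no output)
```

View pics/tz.png

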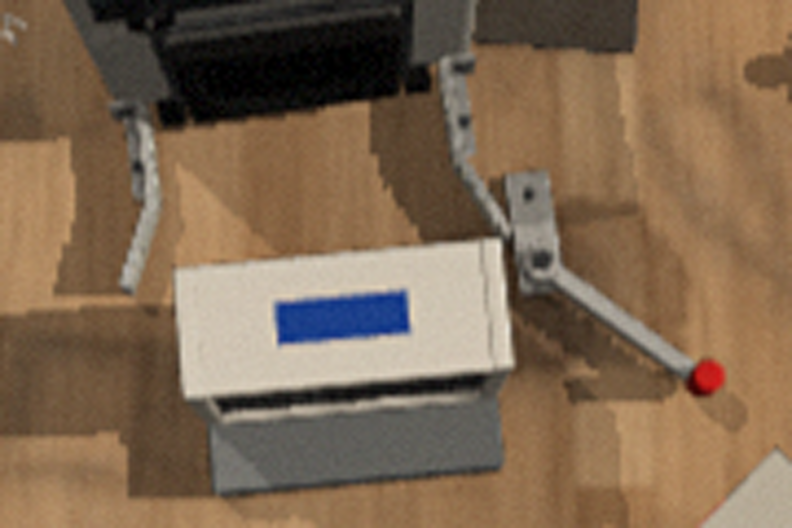

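The crop shows the mesh-top corners at (175,268), (500,238), (513,365) and (185,398). The latch pivot is at (541,260), the red end at (706,377), and the rail tips at (128,290) and (508,240).

```bash
cat > h.py <<'E'
import numpy as np
from scipy.optimize import least_squares
from station import monitor, cams
def proj(n,P):
    i=cams.camera_info(n); T=np.linalg.inv(np.array(i['cam_to_world'])); p=np.atleast_2d(P)@T[:3,:3].T+T[:3,3]; q=p@np.array(i['mtx']).T
    return q[:,:2]/q[:,2:]
def back(n,uv,z):
    i=cams.camera_info(n); T=np.array(i['cam_to_world']); d=T[:3,:3]@np.linalg.solve(i['mtx'],[*uv,1]); 
    return T[:3,3]+d*(z-T[2,3])/d[2]
def world(q,P):
    P=np.atleast_2d(np.array(P,float)); c,s=np.cos(q[2]),np.sin(q[2])
    return np.c_[q[0]+c*P[:,0]-s*P[:,1],q[1]+s*P[:,0]+c*P[:,1],P[:,2]]
def fit(n,P,uv,q0):
    r=least_squares(lambda q:(proj(n,world(q,P))-uv).ravel(),q0,loss='soft_l1'); return r.x,(proj(n,world(r.x,P))-uv)
E
python3 - <<'E'
from h import *
np.set_printoptions(precision=4,suppress=True)
z=lambda a:np.array(a,float)/4.4+[225-.4,180-.4]
P=[(.03,.075,.166),(.03,-.075,.166),(-.03,-.075,.166),(-.03,.075,.166)]
f,r=fit('top',P,z([(175,268),(500,238),(513,365),(185,398)]),[.55,-.05,0]); print('filter',f,r.tolist())
P=[(.16,.098,.222),(.16,-.098,.222),(.042,-.098,.222),(.042,.098,.222),(-.073,-.116,.029),(-.052,.1,.03),(-.052,-.1,.03)]
uv=np.r_[np.array([(233,125),(330,112),(336,167),(238,179)]),z([(541,260),(128,290),(508,240)])]
e,r=fit('top',P,uv,[.7,-.05,0]); print('extr',e,r.tolist())
pv=back('top',z((541,260)),.029); le=back('top',z((706,377)),.046); d=le-pv
print('piv',pv,world(e,(-.073,-.116,.019)),'end',le,np.hypot(*d[:2]),'latch ang',np.pi/2+e[2]-np.arctan2(d[1],d[0]))
c,s=np.cos(e[2]),np.sin(e[2]);D=f[:2]-e[:2];print('filter in extr',c*D[0]+s*D[1],-s*D[0]+c*D[1],np.degrees(f[2]-e[2]))
print('footfront',world(f,(-.065,0,.018)))
for k,uv in dict(dish=(431,195),pl=(462,285),card=(397,300)).items(): print(k,back('top',uv,.01))
print('Rtool'); from scipy.spatial.transform import Rotation as R; print(R.from_rotvec(monitor.sense()['tcp_rot']).as_matrix())
E
```

```text
filter [ 0.5536 -0.0591  0.073 ] [[-0.6366887915909842, -0.14584961936745344], [0.44114692853543147, -0.47609022065122986], [0.710323625294734, 0.3706718297133307], [-0.49478080157041404, 0.19045910522999066]]
extr [ 0.6542 -0.0389  0.1056] [[-2.4094537539359635, -2.440872607833171], [0.1042899083185489, -1.516073200579271], [2.429845786548526, 0.6783225178888301], [-1.2351808451829243, 1.3304426492066739], [0.9092956323813723, 3.359462505906606], [-0.11269498928623989, -0.49207689150972556], [0.24085525442916378, -0.22804791488161413]]
piv [ 0.6017 -0.1602  0.029 ] [[ 0.5939 -0.162   0.019 ]] end [ 0.5364 -0.2404  0.046 ] 0.10341209352266181 latch ang 3.930812796622331
filter in extr -0.10221429773490892 -0.009407170545914332 -1.8703924015569309
footfront [[ 0.4887 -0.0638  0.018 ]]
dish [ 0.7057 -0.3636  0.01  ]
pl [ 0.4909 -0.4206  0.01  ]
card [ 0.4603 -0.2694  0.01  ]
Rtool
[[-0.8984  0.4392 -0.001 ]
 [ 0.4392  0.8984 -0.0023]
 [-0.0001 -0.0025 -1.    ]]
```

The filter is about 102 mm short of home, 9 mm to the right and turned about 2°. The latch is at about 2.35 rad. First I'll work out the approach move.

```bash
cat >> h.py <<'E'
from scipy.spatial.transform import Rotation as R
np.set_printoptions(precision=4,suppress=True)
def Rt(yaw,tilt): # tool x backward, tips lean forward by tilt (deg)
    c,s=np.cos(yaw),np.sin(yaw); return R.from_matrix(np.array([[-c,-s,0],[-s,c,0],[0,0,-1]]).T)*R.from_euler('y',-tilt,degrees=True)
def rows(pts,yaw,tilt):
    s=monitor.sense(); R0=R.from_rotvec(s['tcp_rot'])
    print(s['time_s'],s['tcp_pos'],'turn',(R0.inv()*Rt(yaw,tilt)).as_rotvec(degrees=True).round(2))
    for p in pts: print(R0.inv().apply(np.array(p)-s['tcp_pos']).round(4))
E
python3 - <<'E'
from h import *
rows([(.42,.30,.24),(.40,-.06,.20),(.425,-.07,.10),(.435,-.068,.012)],.073,20)
E
```

```text
0.1 [0.2852 0.5831 0.23  ] turn [ -5.42 -19.56 -29.9 ]
[-0.2455 -0.1952 -0.0095]
[-0.3856 -0.5273  0.0313]
[-0.4125 -0.525   0.1313]
[-0.4206 -0.5186  0.2193]
```

```bash
python3 -m creep '[[[0,0,0,-0.03,-0.025,-0.005,70],[0,0,0,-0.06,-0.05,-0.01,70],[0,0,0,-0.09,-0.075,-0.01,70],[-1,-3.5,-5,-0.12,-0.1,-0.01,70],[-2,-7,-10,-0.15,-0.125,-0.01,70],[-3,-10,-15,-0.18,-0.15,-0.01,70],[-4,-13,-20,-0.21,-0.17,-0.01,70],[-5,-16,-25,-0.24,-0.195,-0.01,70],[-5.4,-19.6,-29.9,-0.26,-0.225,-0.01,70],[-5.4,-19.6,-29.9,-0.275,-0.26,-0.005,70],[-5.4,-19.6,-29.9,-0.29,-0.295,0,70],[-5.4,-19.6,-29.9,-0.305,-0.33,0.005,70]]]'
python3 - <<'E'
from h import *
rows([(.40,-.06,.20),(.425,-.07,.10),(.44,-.0673,.012)],.073,20)
E
```

```text
time_s: 1.1
tcp_pos: [0.4136, 0.1515, 0.2254]
tcp_rot: [-0.102, 2.79, 0.02]
force: [0.5, -0.5, -0.1]
gripper_width: 0.0599
finger_force: 0.0
1.1 [0.4136 0.1515 0.2254] turn [ 0.09  0.05 -0.01]
[ 0.0359 -0.21    0.0136]
[ 0.0475 -0.222   0.1158]
[ 0.0634 -0.2205  0.2037]
```

```bash
python3 -m creep '[[[0,0,0,0.01,-0.035,0,70],[0,0,0,0.02,-0.07,0.005,70],[0,0,0,0.025,-0.105,0.005,70],[0,0,0,0.03,-0.14,0.01,70],[0,0,0,0.035,-0.175,0.015,70],[0,0,0,0.04,-0.205,0.04,70],[0,0,0,0.045,-0.214,0.075,70],[0,0,0,0.05,-0.214,0.11,70],[0,0,0,0.056,-0.214,0.145,70],[0,0,0,0.06,-0.214,0.165,70],[0,0,0,0.061,-0.214,0.175,70],[0,0,0,0.061,-0.214,0.175,70]]]'
python3 - <<'E'
from h import *
import cv2
cv2.imwrite('pics/top1.png',cv2.resize(cams.get_image('top')[180:330,225:425,::-1],None,fx=4,fy=4))
rows([(.44,-.0673,.012)],.073,20)
E
```

```text
time_s: 2.1
tcp_pos: [0.4309, -0.0524, 0.0577]
tcp_rot: [-0.114, 2.788, 0.042]
force: [0.6, 1.0, 1.2]
gripper_width: 0.0598
finger_force: 0.0
2.15 [ 0.4298 -0.0528  0.0558] turn [ 0.97 -0.04  0.28]
[ 0.0065 -0.0159  0.044 ]
```

View pics/top1.png

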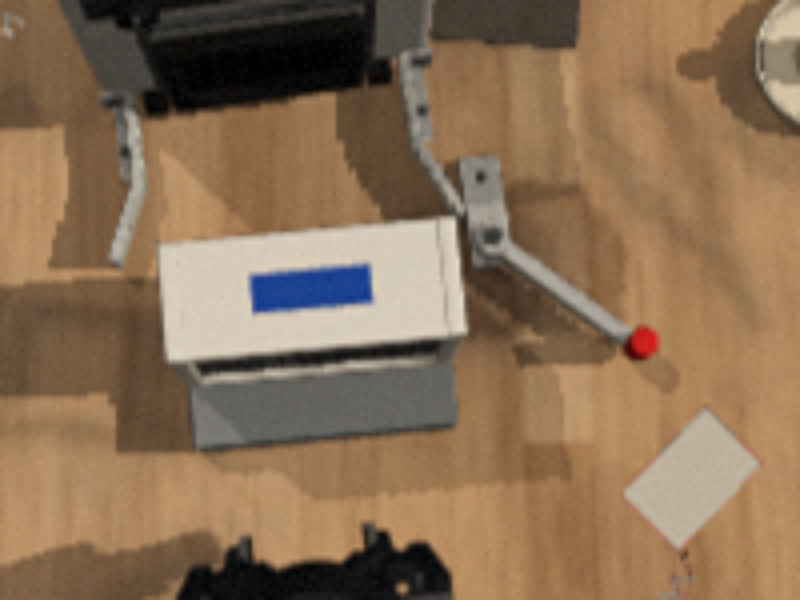

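The tips are in front of the foot at (245,550) and (370,530), and need to go about 16 mm right. I'll lower them, shift and move up to contact.

```bash
python3 -m creep '[[[0,0,0,0.004,-0.01,0.015,70],[0,0,0,0.007,-0.016,0.03,70],[0,0,0,0.0065,-0.016,0.044,70],[0,0,0,0.0065,-0.016,0.044,70],[0,0,0,0.002,-0.016,0.0457,70],[0,0,0,-0.003,-0.016,0.0475,70],[0,0,0,-0.0075,-0.016,0.049,70],[0,0,0,-0.012,-0.016,0.051,70],[0,0,0,-0.017,-0.016,0.0525,70],[0,0,0,-0.0215,-0.016,0.054,70],[0,0,0,-0.026,-0.016,0.056,70],[0,0,0,-0.026,-0.016,0.056,70]]]'
python3 -c "
from h import *
rows([],.073,20)"
```

```text
time_s: 3.15
tcp_pos: [0.4776, -0.0637, 0.0152]
tcp_rot: [-0.115, 2.786, 0.042]
force: [0.3, -0.3, 0.0]
gripper_width: 0.0602
finger_force: 0.0
3.15 [ 0.4776 -0.0637  0.0152] turn [1.06 0.28 0.38]
```

```bash
python3 -m creep '[[[0,0,0,-0.0047,0,0.0017,70],[0,0,0,-0.0094,0,0.0034,70],[0,0,0,-0.014,0,0.005,70],[0,0,0,-0.019,0.001,0.0068,70],[0.1,0.1,-0.3,-0.0245,0.0025,0.0089,70],[0.1,0.1,-0.5,-0.03,0.004,0.011,70],[0.2,0.2,-0.7,-0.0357,0.0055,0.013,70],[0.2,0.2,-0.9,-0.0413,0.007,0.015,70],[0.3,0.3,-1.1,-0.047,0.0085,0.017,70],[0.4,0.3,-1.4,-0.0526,0.0095,0.019,70],[0.4,0.3,-1.4,-0.058,0.0105,0.021,70],[0.4,0.3,-1.4,-0.058,0.0105,0.021,70]]]'
python3 - <<'E'
from h import *
import cv2
rows([],.105,20)
cv2.imwrite('pics/top2.png',cv2.resize(cams.get_image('top')[180:330,225:425,::-1],None,fx=4,fy=4))
E
```

```text
time_s: 4.15
tcp_pos: [0.5355, -0.0485, 0.0141]
tcp_rot: [-0.146, 2.793, 0.027]
force: [-3.5, -1.0, -1.0]
gripper_width: 0.0599
finger_force: 2.0
4.15 [ 0.5355 -0.0485  0.0141] turn [ 0.05 -0.25 -0.04]
```

View pics/top2.png

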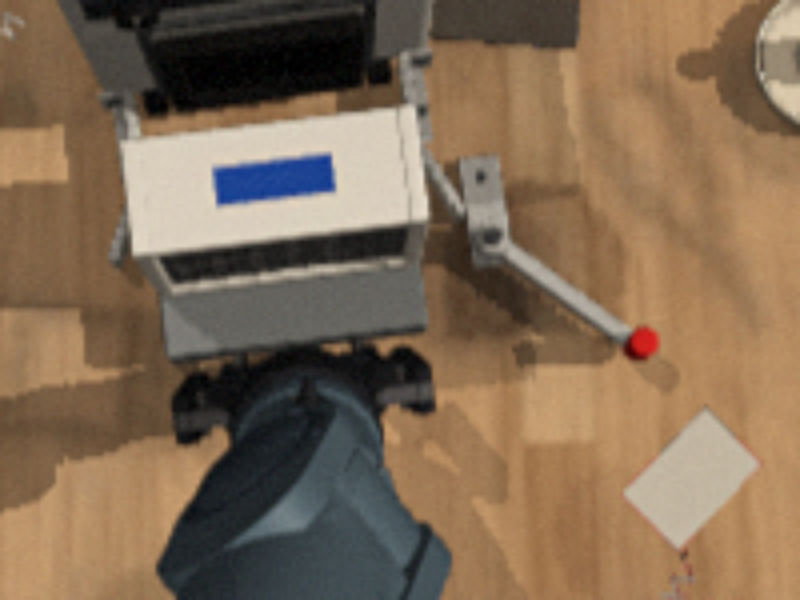

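The filter is upright in the mouth, with mesh-top corners at (124,142), (414,108), (427,218) and (135,253), and looks aligned. A quick fit will confirm.

Run:
```python
from h import *
z=lambda a:np.array(a,float)/4+[224.6,179.6]
P=[(.03,.075,.166),(.03,-.075,.166),(-.03,-.075,.166),(-.03,.075,.166)]
f,r=fit('top',P,z([(124,142),(414,108),(427,218),(135,253)]),[.6,-.05,.1]);print(f)
e=np.array([.6542,-.0389,.1056]);c,s=np.cos(e[2]),np.sin(e[2]);D=f[:2]-e[:2];print(c*D[0]+s*D[1],-s*D[0]+c*D[1],f[2]-e[2])
```

```text
[ 0.6088 -0.0417  0.0977]
-0.04547325799096433 0.0020122317202965817 -0.007947104606351854
```

```bash
python3 -m creep '[[[0,0,0,-0.0038,0,0.0014,70],[0,0,0,-0.0075,0,0.0027,70],[0,0,0,-0.0113,-0.0005,0.004,70],[0,0,0,-0.015,-0.0005,0.0055,70],[0,0,0,-0.0188,-0.001,0.0068,70],[0,0,0,-0.0225,-0.001,0.0082,70],[0,0,0,-0.0263,-0.001,0.0096,70],[0,0,0,-0.03,-0.001,0.011,70],[0,0,0,-0.033,-0.001,0.012,70],[0,0,0,-0.035,-0.001,0.0127,70],[0,0,0,-0.0365,-0.001,0.0133,70],[0,0,0,-0.0365,-0.001,0.0133,70]]]'
```

```text
time_s: 5.2
tcp_pos: [0.5758, -0.0455, 0.0152]
tcp_rot: [-0.146, 2.79, 0.027]
force: [-3.3, -0.1, -1.9]
gripper_width: 0.0596
finger_force: 1.5
```

```bash
python3 -m creep '[[[0,0,0,-0.001,0,0.0004,70],[0,0,0,-0.002,0,0.0007,70],[0,0,0,-0.003,0,0.001,70],[0,0,0,-0.004,0,0.0014,70],[0,0,0,-0.005,0,0.0018,70],[0,0,0,-0.005,0,0.0018,70]]]'
```

```text
time_s: 5.7
tcp_pos: [0.5807, -0.0451, 0.0152]
tcp_rot: [-0.146, 2.791, 0.027]
force: [-3.8, -0.7, -1.9]
gripper_width: 0.0597
finger_force: 1.9
```

```bash
python3 -m creep '[[[0,0,0,-0.001,0,0.0004,70],[0,0,0,-0.002,0,0.0007,70],[0,0,0,-0.003,0,0.001,70],[0,0,0,-0.004,0,0.0014,70],[0,0,0,-0.004,0,0.0014,70]]]'
```

```text
time_s: 6.12
tcp_pos: [0.5844, -0.0447, 0.0148]
tcp_rot: [-0.146, 2.792, 0.027]
force: [-4.0, -0.8, -3.7]
gripper_width: 0.0602
finger_force: 2.3
```

```bash
python3 -m creep '[[[0,0,0,-0.001,0,0.0004,70],[0,0,0,-0.002,0,0.0007,70],[0,0,0,-0.003,0,0.001,70],[0,0,0,-0.004,0,0.0014,70],[0,0,0,-0.004,0,0.0014,70]]]'
```

```text
time_s: 6.53
tcp_pos: [0.5879, -0.0442, 0.0145]
tcp_rot: [-0.146, 2.793, 0.027]
force: [-4.1, -0.4, -3.8]
gripper_width: 0.0596
finger_force: 2.6
```

```bash
python3 -m creep '[[[0,0,0,-0.001,0,0.0004,70],[0,0,0,-0.002,0,0.0007,70],[0,0,0,-0.003,0,0.001,70],[0,0,0,-0.003,0,0.001,70]]]'
```

```text
time_s: 6.87
tcp_pos: [0.5888, -0.0442, 0.0142]
tcp_rot: [-0.146, 2.796, 0.029]
force: [-12.4, -1.3, 5.4]
gripper_width: 0.0601
finger_force: 6.3
```

The force jumped, so it has reached the stops. One more firm push, then I'll back off.

```bash
python3 -m creep '[[[0,0,0,-0.001,0,0,70],[0,0,0,-0.002,0,0,70],[0,0,0,-0.003,0,0,70],[0,0,0,-0.003,0,0,70]]]'
```

```text
time_s: 7.2
tcp_pos: [0.5889, -0.0442, 0.0142]
tcp_rot: [-0.146, 2.8, 0.031]
force: [-16.4, -1.6, 7.6]
gripper_width: 0.0597
finger_force: 8.8
```

```bash
python3 -m creep '[[[0,0,0,0,0,-0.0004,70],[0,0,0,0.01,0,-0.004,70],[0,0,0,0.03,0,-0.011,70],[0,0,0,0.05,0,-0.018,70],[0,0,0,0.06,0,-0.05,0],[0,0,0,0.06,-0.02,-0.08,0],[0,0,0,0.055,-0.05,-0.105,0],[0,0,0,0.05,-0.085,-0.115,0],[0,0,0,0.045,-0.12,-0.12,0],[0,0,0,0.045,-0.12,-0.12,0]]]'
python3 - <<'E'
from h import *
import cv2
rows([],.105,20)
cv2.imwrite('pics/top3.png',cv2.resize(cams.get_image('top')[140:290,225:425,::-1],None,fx=4,fy=4))
E
```

```text
time_s: 8.03
tcp_pos: [0.5317, -0.1831, 0.1213]
tcp_rot: [-0.129, 2.774, 0.009]
force: [0.1, -1.0, -0.4]
gripper_width: -0.0001
finger_force: 0.0
8.0333 [ 0.5317 -0.1831  0.1213] turn [-0.84  0.89 -0.54]
```

View pics/top3.png

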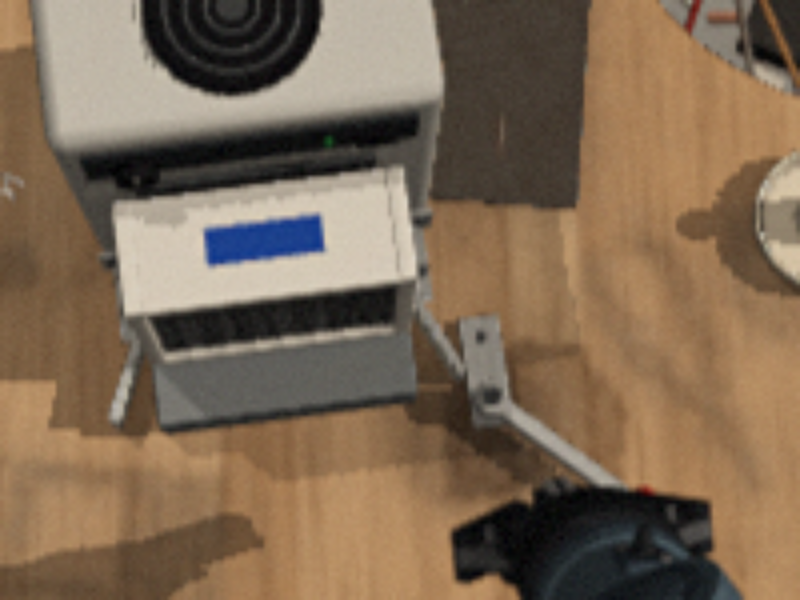

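The filter is home against the housing. Next, the latch path: tool vertical, shut fingers trailing the red post.

Run:
```python
from h import *
z=lambda a:np.array(a,float)/4+[224.6,139.6]
P=[(.03,.075,.166),(.03,-.075,.166),(-.03,-.075,.166),(-.03,.075,.166)]
f,r=fit('top',P,z([(115,205),(405,170),(417,275),(125,315)]),[.65,-.05,.1]);print(f,np.abs(r).max())
pv=back('top',z((491,395)),.03); print('pivot seen',pv,'pred',world(f,(-.073,-.116,.02)))
q=[pv[0],pv[1],f[2]]
def fp(a,off): 
    d=np.array([-np.sin(a),np.cos(a)]);t=np.array([np.cos(a),np.sin(a)]);x=.104*d-off*t;return world(q,(*x,.022))[0]
np.save('q.npy',q)
hi=fp(2.35,.05);up=hi.copy();up[2]=.12
rows([up,hi],.1,0)
for a in np.arange(2.4,-.01,-.2): print(round(a,2),fp(a,.022))
```

```text
[ 0.6599 -0.0378  0.1044] 1.215685019550449
pivot seen [ 0.6023 -0.1597  0.03  ] pred [[ 0.5993 -0.1607  0.02  ]]
8.0833 [ 0.5302 -0.1788  0.1193] turn [-0.39 20.63 -0.22]
[-0.0336 -0.0968  0.0125]
[ 0.001  -0.0962  0.1042]
2.4 [ 0.5582 -0.2563  0.022 ]
2.2 [ 0.5398 -0.2456  0.022 ]
2.0 [ 0.524  -0.2315  0.022 ]
1.8 [ 0.5113 -0.2145  0.022 ]
1.6 [ 0.5022 -0.1953  0.022 ]
1.4 [ 0.4971 -0.1747  0.022 ]
1.2 [ 0.4962 -0.1535  0.022 ]
1.0 [ 0.4996 -0.1325  0.022 ]
0.8 [ 0.507  -0.1127  0.022 ]
0.6 [ 0.5182 -0.0947  0.022 ]
0.4 [ 0.5328 -0.0792  0.022 ]
0.2 [ 0.5502 -0.067   0.022 ]
-0.0 [ 0.5696 -0.0585  0.022 ]
```

```bash
python3 -m creep '[[[0,5,0,-0.01,-0.03,0.003,0],[0,11,0,-0.02,-0.06,0.008,0],[0,16,0,-0.03,-0.09,0.012,0],[-0.4,20.6,-0.2,-0.0336,-0.097,0.0125,0],[-0.4,20.6,-0.2,-0.0336,-0.097,0.0125,0],[-0.4,20.6,-0.2,-0.025,-0.097,0.035,0],[-0.4,20.6,-0.2,-0.015,-0.096,0.06,0],[-0.4,20.6,-0.2,-0.008,-0.096,0.082,0],[-0.4,20.6,-0.2,-0.001,-0.096,0.1,0],[-0.4,20.6,-0.2,-0.001,-0.096,0.1,0],[-0.4,20.6,-0.2,-0.001,-0.096,0.1,0]]]'
python3 - <<'E'
from h import *
q=np.load('q.npy')
def fp(a,off): 
    d=np.array([-np.sin(a),np.cos(a)]);t=np.array([np.cos(a),np.sin(a)]);x=.104*d-off*t;return world(q,(*x,.022))[0]
rows([fp(a,.022) for a in np.arange(2.4,-.01,-.2)],.1,0)
E
```

```text
time_s: 9.0
tcp_pos: [0.5695, -0.2616, 0.0195]
tcp_rot: [0.172, -3.124, -0.012]
force: [1.2, -0.7, 0.3]
gripper_width: 0.0001
finger_force: 0.0
9.0 [ 0.5695 -0.2616  0.0195] turn [ 0.49 -0.68  0.59]
[ 0.0107  0.0065 -0.0023]
[ 0.0277  0.0191 -0.002 ]
[ 0.0419  0.0349 -0.0017]
[ 0.0527  0.0532 -0.0014]
[ 0.0596  0.0733 -0.0012]
[ 0.0624  0.0943 -0.001 ]
[ 0.0609  0.1155 -0.0008]
[ 0.0553  0.1359 -0.0007]
[ 0.0457  0.1549 -0.0006]
[ 0.0326  0.1715 -0.0006]
[ 0.0164  0.1853 -0.0007]
[-0.0022  0.1955 -0.0009]
[-0.0225  0.2018 -0.001 ]
```

```bash
python3 -m creep '[[[0,0,0,0.0107,0.0065,-0.002,0],[0,0,0,0.019,0.0125,-0.002,0],[0,0,0,0.0277,0.019,-0.002,0],[0,0,0,0.035,0.027,-0.002,0],[0,0,0,0.042,0.035,-0.002,0],[0,0,0,0.0475,0.044,-0.001,0],[0,0,0,0.0527,0.053,-0.001,0],[0,0,0,0.0565,0.063,-0.001,0],[0,0,0,0.0596,0.073,-0.001,0],[0,0,0,0.0612,0.084,-0.001,0],[0,0,0,0.0624,0.094,-0.001,0],[0,0,0,0.0624,0.094,-0.001,0]]]'
python3 - <<'E'
from h import *
import cv2
q=np.load('q.npy')
cv2.imwrite('pics/sc4.png',cv2.resize(cams.get_image('top')[180:330,225:425,::-1],None,fx=4,fy=4))
def fp(a,off): 
    d=np.array([-np.sin(a),np.cos(a)]);t=np.array([np.cos(a),np.sin(a)]);x=.104*d-off*t;return world(q,(*x,.022))[0]
rows([fp(a,.022) for a in np.arange(1.2,-.01,-.2)],.1,0)
E
```

```text
time_s: 10.0
tcp_pos: [0.4966, -0.1731, 0.0217]
tcp_rot: [0.176, -3.122, -0.015]
force: [0.0, -0.0, -0.5]
gripper_width: -0.0
finger_force: 0.0
10.05 [ 0.4968 -0.1744  0.0219] turn [ 0.51 -0.77  0.68]
[-0.0017  0.0208  0.0001]
[-0.0074  0.0413  0.0002]
[-0.017   0.0602  0.0002]
[-0.0302  0.0768  0.0002]
[-0.0464  0.0905  0.0001]
[-0.065   0.1007 -0.0001]
[-0.0853  0.107  -0.0003]
```

View pics/sc4.png

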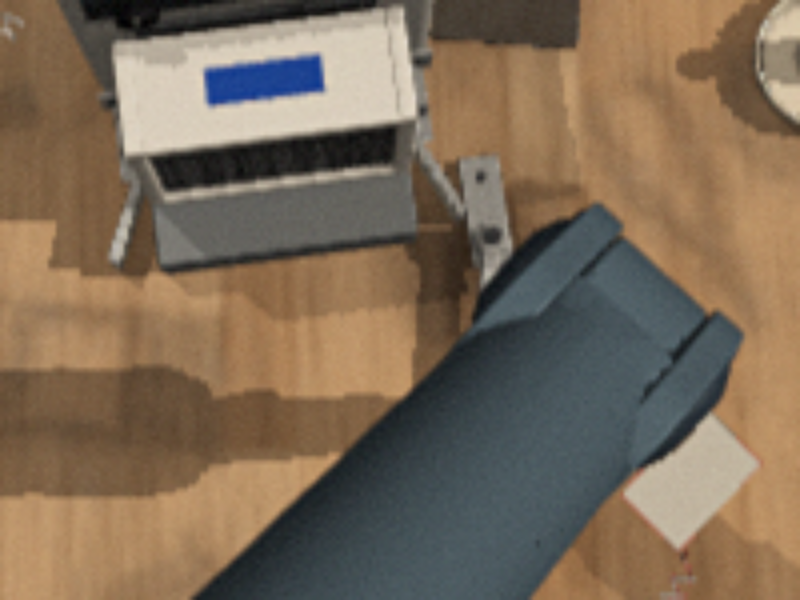

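The latch has followed to about 1.4 rad, with its arm at (490,265) and the filter undisturbed. I'll continue, tilting the tool back for mesh clearance.

```bash
python3 -m creep '[[[0,-2,0,-0.0005,0.01,0,0],[0,-4,0,-0.0017,0.021,0,0],[0,-6,0,-0.004,0.031,0,0],[0,-8,0,-0.0074,0.041,0,0],[0,-10,0,-0.0117,0.051,0,0],[0,-12,0,-0.017,0.06,0,0],[0,-14,0,-0.023,0.0687,0,0],[0,-16,0,-0.0302,0.0768,0,0],[0,-18,0,-0.038,0.084,0,0],[0,-20,0,-0.0464,0.0905,0,0],[0,-20,0,-0.056,0.096,0,0],[0,-20,0,-0.056,0.096,0,0]]]'
python3 - <<'E'
from h import *
q=np.load('q.npy')
def fp(a,off): 
    d=np.array([-np.sin(a),np.cos(a)]);t=np.array([np.cos(a),np.sin(a)]);x=.104*d-off*t;return world(q,(*x,.022))[0]
rows([fp(a,.022) for a in (.2,.1,0)],.1,20)
E
```

```text
time_s: 11.05
tcp_pos: [0.5432, -0.0741, 0.0223]
tcp_rot: [-0.153, 2.801, 0.038]
force: [0.5, 0.5, 0.6]
gripper_width: 0.0001
finger_force: 0.2
11.05 [ 0.5432 -0.0741  0.0223] turn [ 0.64 -0.69  0.41]
[-0.0072  0.0063  0.0029]
[-0.0166  0.0099  0.0062]
[-0.0263  0.0126  0.0096]
```

```bash
python3 -m creep '[[[0,0,0,-0.0036,0.0032,0.0014,0],[0,0,0,-0.0072,0.0063,0.003,0],[0,0,0,-0.012,0.008,0.0045,0],[0,0,0,-0.0166,0.0099,0.0062,0],[0,0,0,-0.02,0.011,0.0074,0],[0,0,0,-0.023,0.012,0.0085,0],[0,0,0,-0.0263,0.0126,0.0096,0],[0,0,0,-0.0263,0.0126,0.0096,0]]]'
python3 - <<'E'
from h import *
import cv2
cv2.imwrite('pics/t5.png',cv2.resize(cams.get_image('top')[180:330,225:425,::-1],None,fx=4,fy=4))
E
```

```text
time_s: 11.72
tcp_pos: [0.5699, -0.0592, 0.0223]
tcp_rot: [-0.152, 2.801, 0.036]
force: [0.6, 0.2, -1.3]
gripper_width: 0.0001
finger_force: 0.0
```

View pics/t5.png

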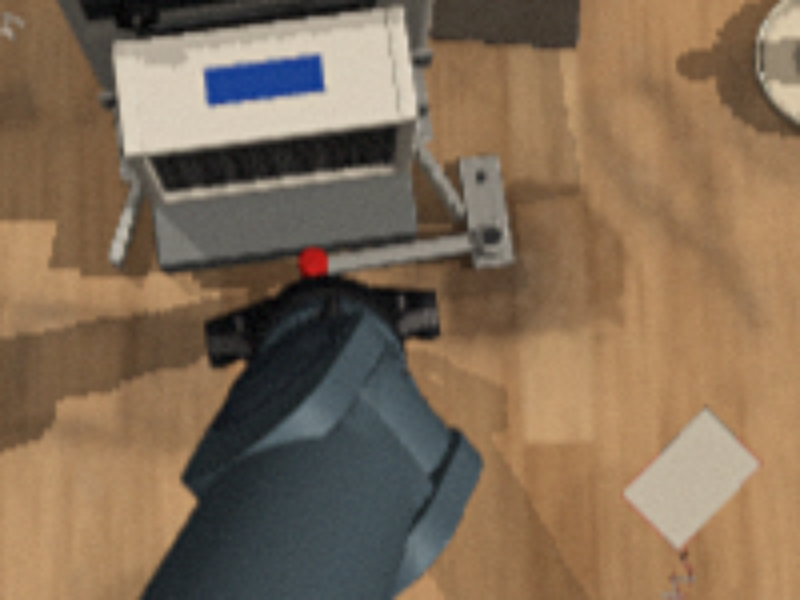

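The latch is nearly shut, with the red end at (314,262). I'll push slowly until it meets the stop.

```bash
python3 -m creep '[[[0,0,0,-0.001,0,0.0004,0],[0,0,0,-0.002,0,0.0007,0],[0,0,0,-0.003,0,0.001,0],[0,0,0,-0.004,0,0.0014,0],[0,0,0,-0.004,0,0.0014,0]]]'
```

```text
time_s: 12.18
tcp_pos: [0.5718, -0.0591, 0.0216]
tcp_rot: [-0.151, 2.803, 0.037]
force: [-4.1, 0.3, 1.7]
gripper_width: 0.0001
finger_force: 1.7
```

```bash
python3 -m creep '[[[0,0,0,-0.001,0,0.0004,0],[0,0,0,-0.002,0,0.0007,0],[0,0,0,-0.003,0,0.001,0],[0,0,0,-0.003,0,0.001,0]]]'
```

```text
time_s: 12.52
tcp_pos: [0.5724, -0.0591, 0.0207]
tcp_rot: [-0.15, 2.807, 0.039]
force: [-9.7, -1.0, 6.7]
gripper_width: 0.0002
finger_force: 5.0
```

It's against the stop with 10 N. I'll retract and take a last look.

```bash
python3 -m creep '[[[0,0,0,0.002,0,-0.0007,0],[0,0,0,0.007,0,-0.0025,0],[0,0,0,0.02,0,-0.007,0],[0,0,0,0.04,0,-0.014,0],[0,0,0,0.06,0,-0.03,0],[0,0,0,0.08,0,-0.05,0],[0,0,0,0.09,0,-0.08,0],[0,0,0,0.09,0,-0.1,0],[0,0,0,0.09,0,-0.1,0],[0,0,0,0.09,0,-0.1,0]]]'
python3 - <<'E'
from h import *
import cv2
cv2.imwrite('pics/t6.png',cv2.resize(cams.get_image('top')[150:300,225:425,::-1],None,fx=4,fy=4,interpolation=cv2.INTER_CUBIC))
E
```

```text
time_s: 13.35
tcp_pos: [0.461, -0.0713, 0.0885]
tcp_rot: [-0.152, 2.796, 0.038]
force: [0.4, -0.5, -0.1]
gripper_width: -0.0002
finger_force: 0.0
```

View pics/t6.png

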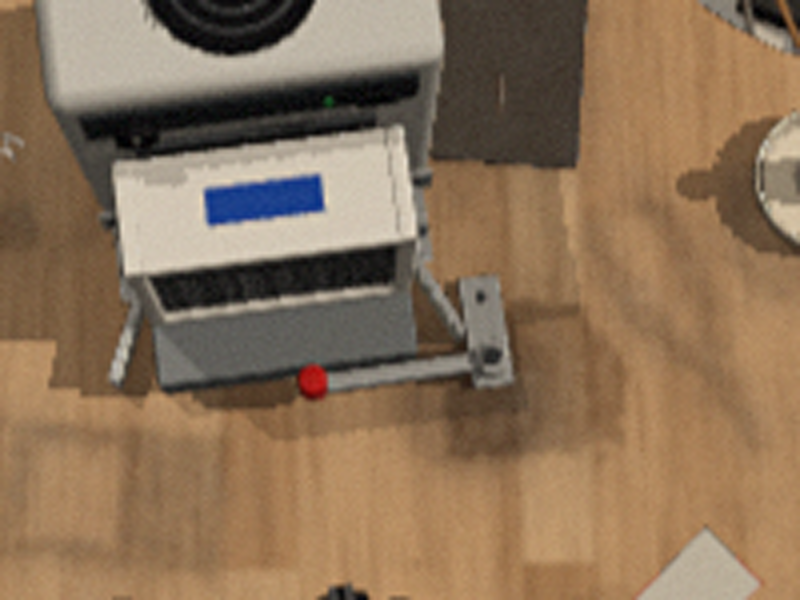

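The filter is home, the latch lies across the foot with its red end at (313,381), and the robot is clear.

```bash
python3 -c "
from station import workorder
print(workorder.sign_off())"
```

```text
the job is handed in; nothing more can be done
None
```

The filter is pushed home against the stops, the latch is shut across its foot, nothing else looked disturbed in the camera views, and the job was handed in at about 13.4 s; the sign-off returned no verdict.

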